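Unstack the weld practice kit onto its stations

TASK

Take the pile of weld practice parts apart and set each part on its own station: the ceramic gas cup upright in the green round holder, the bright square plate flat in the blue nest between its corner stops, the dark square plate flat in the yellow nest between its corner stops, and the steel ring flat on the red base, over its spigot. Let everything go, and leave the loose hex key and the tape measure where they are.

Things in the scene. Friction and masses are not known exactly. Their poses are not given: they have to be found in the camera images.
- gas_cup_mid (a point): Pink ceramic gas cup of a TIG torch, a round tapered sleeve 22 mm in diameter and 46 mm tall, standing upright on its narrow mouth (about 16 mm) on top of the pile. The point is on its axis, half-way up (23 mm above its foot); z points up.
- bright_plate_mid (a point): Bright steel plate, 45 x 45 x 10 mm with one corner clipped, lying in the pile under the gas cup. The point is its centre, 5 mm above its underside; x and y run parallel to its sides, z up.
- dark_plate_mid (a point): Dark grey steel plate, 50 x 50 x 10 mm with one corner clipped, lying in the pile under the bright plate and turned 29 to 61 degrees against it. The point is its centre, 5 mm above its underside; x and y run parallel to its sides, z up.
- ring_mid (a point): Light stainless steel ring blank, outer diameter 64 mm, bore at least 42 mm, 26 mm tall, lying flat on the table at the bottom of the pile. The point is on its axis, half-way up (13 mm above its underside); z up.
- cup_dish_floor (a point): Green round holder for the gas cup, fixed to the table, 52 mm across its foot and 16 mm tall, with an open round pocket 32 mm wide at the mouth. The point is the centre of the pocket's floor, 4 mm above the table (rim 12 mm above the point).
- blue_nest_floor (a point): Blue square nest for the bright plate, fixed to the table: a base 69 x 69 x 6 mm with four L-shaped corner stops 5 mm high round a 57 mm square pocket; the middle 39 mm of each side is open for fingers. The point is the centre of the pocket's floor, 6 mm above the table; x and y run parallel to the pocket's sides.
- yellow_nest_floor (a point): Yellow square nest for the dark plate, fixed to the table: a base 74 x 74 x 6 mm with four L-shaped corner stops 5 mm high round a 62 mm square pocket; the middle 42 mm of each side is open for fingers. The point is the centre of the pocket's floor, 6 mm above the table; x and y run parallel to the pocket's sides.
- spigot_floor (a point): Red round base, fixed to the table, 82 mm across and 6 mm thick, with an upright steel spigot 30 mm in diameter and 16 mm tall in its middle, for the ring. The point is on the spigot's axis at the base's upper face, 6 mm above the table (the spigot's top is 16 mm above the point).
- hex_mid (a point): Bystander: loose black L-shaped hex key, 39 x 104 x 7 mm, lying flat on the table. The point is the middle of its outline, 3.5 mm above the table. To be left where it lies.
- tape_mid (a point): Bystander: loose yellow tape measure, 36 x 80 x 62 mm, standing on the table at the left. The point is its centre, 31 mm above the table. To be left where it stands. Fixed surroundings to stay clear of: tall post clamp near x 0.40, y -0.26 with a black fume hood beyond it on the right (fold the arm in before swinging across), and a cabinet with open drawers near x 0.59, y 0.33.

How it is judged:
By the outcome, as a careful person would: the job done as asked, in the order asked, and still so for the second after the job is handed in, with the robot touching nothing.
It also fails if it takes over 112 s, if anything falls off the work surface, if the arm or the gripper's body presses on something with over 40 N, if the wrist force passes 120 N, or if a joint passes its speed limit or range.

ROBOT

A 6-joint arm with a two-finger parallel gripper is mounted at the origin on the work surface; the furniture and walls round the work are solid. World frame = base frame: x ahead of the robot, y to its left, z up, the work surface at z = 0. Lengths are in m, angles in rad, forces in N, time in s.
With the tool pointing down it reaches from about 0.375 to 0.9 m from the base axis. Payload 3.1 kg.
Tool frame: the origin (TCP) lies midway between the tips of the shut fingers; the grasp point (between the pads) lies 19 mm behind it; z points along the fingers, y is the line along which they close (so a half turn about z gives the same grasp; the last joint's range is limited). The gripper opens to 87 mm and grips with 3 to 60 N. Pads are 19 mm wide; open, the fingers measure 117 mm over their backs; the gripper's body (75 mm by 190 mm) begins 51 mm behind the grasp point.
Start: joints at [-1.518, 0.527, 1.433, -0, 1.181, -0.178], TCP at [0.143, -0.608, 0.223] pointing down, gripper open.
Joint ranges: [-3.08, 3.08], [-0.75, 2.2], [0.22, 2.44], [-1.43, 4.57], [0, 2.65], [-2.85, 2.85]. Speed limits (rad/s): [2.79, 2.79, 3.14, 3.14, 3.14, 3.14].

INTERFACE

Orientations are given as a unit quaternion [x, y, z, w].
In Python, from rig import get_obs, cams, job gives the robot as it stands.
- The arm moves only by the tool servo_tool, never from a script. Its argument "moves" is text: rows parted by semicolons, each of 5 numbers parted by spaces: the shift along the tool's x, y, z in m, then the turn about the tool's z in degrees, then the finger opening in m, from 0 to 0.087. In form: dx dy dz spin claw; .... A call has 1 to 10 rows; each row is the pose to reach, as a shift and turn from the pose commanded when the call began, along the tool's axes at that moment; what a row does not reach only later rows make up. A row lasts 1/12 s, in which the tool goes at most 41.7 mm and 7.16 degrees, less where a joint would pass 70% of its speed; a pose out of reach is approached as far as the arm can. A call with a gripper value outside its range is refused whole. The fingers move at their own pace and stop on an object; "grip_force" is the grip in N (left out, the last holds). Time passes only in rows, so rows that repeat a pose let the fingers close. It gives the time, the measured TCP pose, the force, the opening and the grip force at its end, in the units of the state.
- get_obs(): the state, without advancing time (a new reading comes with each control period).
- cams.camera(name): name is "side" or "top"; returns the picture (480x640x3 uint8, blue, green, red); there is no depth.
- cams.camera_model(name): a dict with "fx", "fy", "cx", "cy" (pixels), "R" (3x3) and "t" (3): a world point X has camera coordinates R X + t. Camera axes: x right, y down, z forward; pixel columns grow to the right and rows downward; lengths in m; the calibration is good to about 2 mm. A picture is of the moment at which its call begins. camera_model takes no time and is no camera call.
- job.hand_in(): hands the job in; it is judged then, once.
The state is a dict: "time": time; "q": joint angles; "joint_velocities": joint speeds; "joint_torque": joint torques, N m; "position": TCP position; "tool_rot": TCP orientation; "ft_force": force on the tool from outside, world axes, zero at the start; "moment": the same for the moment, N m; "grip_width": finger opening in m; "grip_force": force on a finger pad.
Only numpy, scipy, OpenCV 4.12 (cv2) and the standard library are available. Lean on these libraries where they do the work, as an engineer would, in place of code of your own. Each camera call takes 0.05 s, during which the arm holds its last target. There are 200 camera calls.

## Working session

There is one attempt and no reset: what is moved stays moved. The work goes in short steps, Python scripts to look and compute and a tool call to move; the robot and the scene stay as the last step left them, time stands still between calls to the robot, and variables do not carry over. Pictures are saved under pics/ and viewed, at most 17 in all, crops included, and the job is handed in when it is done.

Besides the shell and the picture viewer there is one more tool, called after "Call:" as a command line: name --argument value ..., lists and objects as JSON in quotes. servo_tool: Moves the arm, as the interface text tells. Its arguments: {"type":"object","properties":{"moves":{"type":"string"},"grip_force":{"type":"number"}},"required":["moves"]}

```bash
ls; mkdir -p pics; cat > h.py <<'E'
from rig import get_obs, cams, job
import cv2, numpy as np
def snap(n,f):
    im=cams.camera(n); cv2.imwrite('pics/'+f,im); return im
def ray(n,u,v):
    m=cams.camera_model(n); R=np.array(m['R']); t=np.array(m['t'])
    d=R.T@np.array([(u-m['cx'])/m['fx'],(v-m['cy'])/m['fy'],1]); return -R.T@t,d
def onz(n,u,v,z):
    c,d=ray(n,u,v); return c+d*(z-c[2])/d[2]
def proj(n,X):
    m=cams.camera_model(n); p=np.array(m['R'])@np.array(X)+np.array(m['t']); return m['fx']*p[0]/p[2]+m['cx'],m['fy']*p[1]/p[2]+m['cy']
E
python3 - <<'E'
from h import *
snap('top','t0.png');snap('side','s0.png')
for n in('top','side'):
    c,d=ray(n,320,240);print(n,c,d,cams.camera_model(n)['fx'])
print(get_obs())
E
```

```text
pics
top [0.29909226 0.08436616 0.93818814] [ 0.21304274 -0.03216122 -0.97665761] 472.0916135046046
side [ 0.25629613 -0.841373    0.41600717] [ 0.23285122  0.91792232 -0.3216051 ] 567.6328579161035
{'time': 0.1, 'q': array([-1.51846281e+00,  5.28406647e-01,  1.43377483e+00, -1.20726674e-06,
        1.18134461e+00, -1.78488056e-01]), 'joint_velocities': array([ 1.97769959e-03, -1.95410533e-03, -3.57127875e-03, -1.11037964e-03,
        4.49718100e-05, -4.44063425e-04]), 'joint_torque': array([ 3.88824019e-04, -4.40983808e+01, -1.77152306e+01,  6.34548068e-02,
        5.33828465e-02, -5.27653697e-05]), 'position': array([ 0.1429872 , -0.60776137,  0.2216487 ]), 'tool_rot': array([ 9.93347073e-01,  1.15154928e-01,  6.03804282e-05, -9.64831071e-04]), 'ft_force': array([-0.4236892 ,  0.7485601 , -0.02321983]), 'moment': array([-0.00453011, -0.00265979,  0.0541085 ]), 'grip_force': 0.0, 'grip_width': 0.08685549934326044}
```

View pics/t0.png

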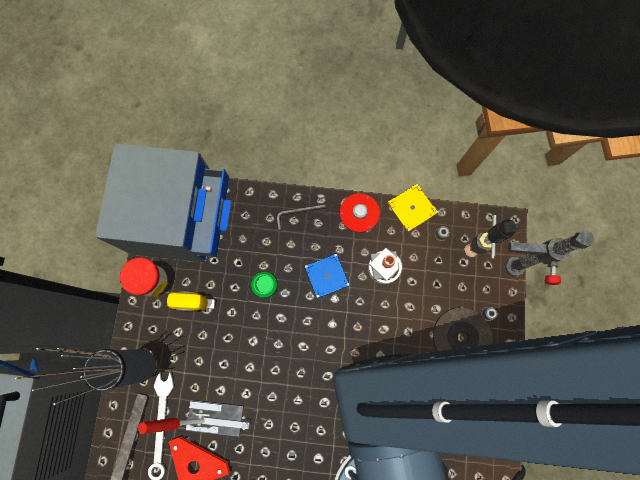

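View pics/s0.png

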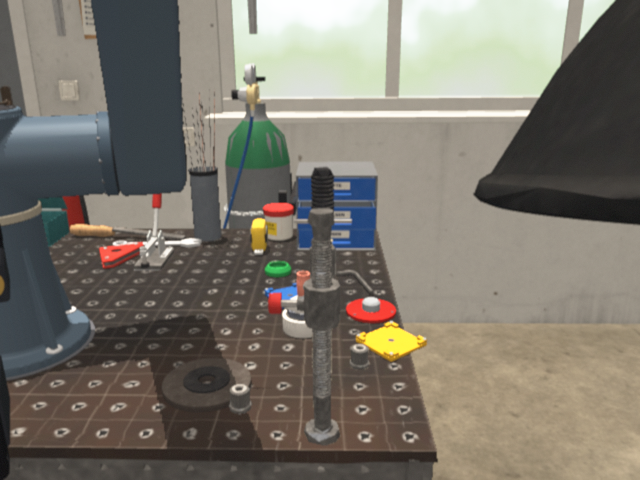

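The top view shows everything: pile at (385,265), green holder (264,285), blue nest (327,275), red base (360,212), yellow nest (413,207), hex key (300,213), tape (187,301). In the side view the post hides part of the pile at (302,300).

```bash
cat > m.py <<'E'
from h import *
im=cv2.imread('pics/t0.png');hsv=cv2.cvtColor(im,cv2.COLOR_BGR2HSV)
def comp(lo,hi,box):
    m=cv2.inRange(hsv,lo,hi);k=np.zeros_like(m);x0,y0,x1,y1=box;k[y0:y1,x0:x1]=m[y0:y1,x0:x1]
    cs,_=cv2.findContours(k,cv2.RETR_EXTERNAL,cv2.CHAIN_APPROX_NONE);return max(cs,key=cv2.contourArea)
for nm,lo,hi,box,z in [('green',(45,80,50),(80,255,255),(240,265,290,305),.016),('blue',(100,80,50),(125,255,255),(295,245,360,305),.006),('yellow',(20,100,80),(35,255,255),(380,180,445,235),.006),('red',(0,120,80),(8,255,255),(330,185,385,240),.006)]:
    c=comp(lo,hi,box)[:,0,:].astype(float)
    P=np.array([onz('top',u,v,z)[:2] for u,v in c]).astype(np.float32)*1000
    print(nm,cv2.minAreaRect(P),cv2.fitEllipse(P))
def big(a,x,y,w,h,s,f): cv2.imwrite(f,cv2.resize(a[y:y+h,x:x+w],None,fx=s,fy=s,interpolation=cv2.INTER_CUBIC))
big(im,355,235,64,60,10,'pics/tc.png')
big(cv2.imread('pics/s0.png'),260,255,80,90,6,'pics/sc.png')
E
python3 m.py
```

```text
green ((429.25115966796875, 176.6593475341797), (50.76197052001953, 50.935977935791016), 37.0639762878418) ((429.07208251953125, 176.52906799316406), (50.22970199584961, 51.20827102661133), 161.67718505859375)
blue ((429.40020751953125, 51.467018127441406), (70.83535766601562, 70.95087432861328), 12.60378646850586) ((428.87091064453125, 52.03455352783203), (79.42137145996094, 80.90919494628906), 57.15336990356445)
yellow ((542.1468505859375, -143.72853088378906), (75.99906921386719, 78.28155517578125), 23.797019958496094) ((541.7833251953125, -143.6715850830078), (86.40357971191406, 87.8575439453125), 11.22519588470459)
red ((547.2774658203125, -36.004756927490234), (81.81727600097656, 82.76426696777344), 80.78216552734375) ((547.9730834960938, -35.09443283081055), (80.95476531982422, 82.2069091796875), 64.96170043945312)
```

View pics/tc.png

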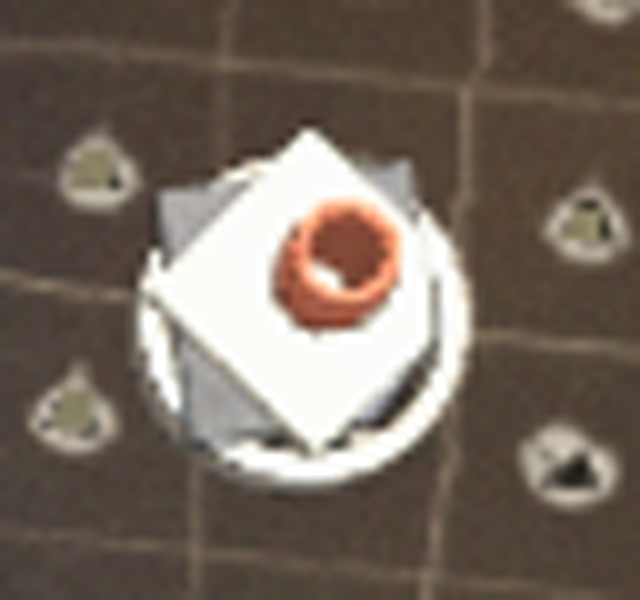

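View pics/sc.png

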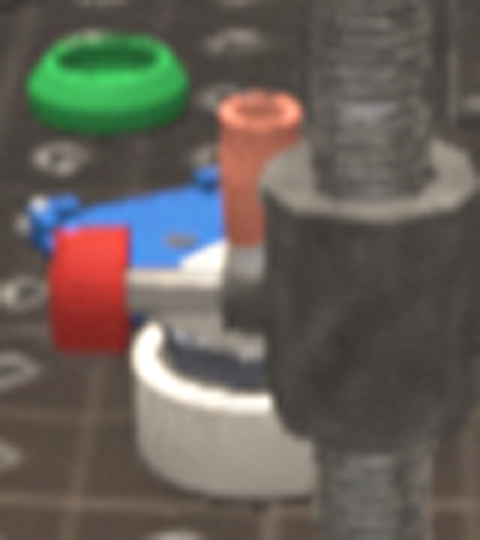

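The crops show the cup rim centre at crop (352,247), bright plate corners at (310,128), (150,290), (312,455) with the clipped corner on the right, and dark plate corners at (160,190), (412,160), (190,440). The ring is centred near (304,320). The post is in front of the pile in the side view.

```bash
cat >> h.py <<'E'
def go(x,y,z,psi=None):
    o=get_obs();p=o['position'];a,b=o['tool_rot'][:2];yaw=2*np.degrees(np.arctan2(b,a))
    c,s=np.cos(np.radians(yaw)),np.sin(np.radians(yaw));d=np.array([x,y,z])-p
    dx=c*d[0]+s*d[1];dy=s*d[0]-c*d[1];sp=0 if psi is None else (yaw-psi+90)%180-90
    print('to',(x,y,z),'yaw %.1f d %.4f %.4f %.4f spin %.1f | t %.1f p %s w %.4f'%(yaw,dx,dy,-d[2],sp,o['time'],p.round(4),o['grip_width']),np.degrees(o['q']).round(0),o['ft_force'].round(1))
E
python3 - <<'E'
from h import *
def c(x,y,z): return onz('top',355+(x+.5)/10-.5,235+(y+.5)/10-.5,z)[:2]*1000
print('cup',c(352,247,.092), 'cupfoot',c(322,285,.046))
a=[c(310,128,.046),c(150,290,.046),c(312,455,.046)];print('bright',(a[0]+a[2])/2,[np.degrees(np.arctan2(*(q-a[1])[::-1])) for q in(a[0],a[2])],[np.linalg.norm(q-a[1]) for q in(a[0],a[2])])
a=[c(412,160,.036),c(160,190,.036),c(190,440,.036)];print('dark',(a[0]+a[2])/2,[np.degrees(np.arctan2(*(q-a[1])[::-1])) for q in(a[0],a[2])],[np.linalg.norm(q-a[1]) for q in(a[0],a[2])])
print('ring',[c(u,320,.026) for u in(137,472)],c(304,488,.026))
for n,u,v in[('side',322,168),('side',322,435),('side',275,303),('side',322,300)]:
    C,d=ray(n,u,v);k=(-.26-C[1])/d[1];print(u,v,C+k*d)
for z in(.1,.2,.3,.4):print(z,*[onz('top',u,v,z)[:2].round(3) for u,v in((585,240),(553,280),(505,230),(472,250))])
go(0.375,0,.3,0)
E
```

```text
cup [428.9609663  -63.42546162] cupfoot [429.62365974 -64.45094515]
bright [428.92070874 -62.18360611] [np.float64(-53.58149355408741), np.float64(-145.28619914327706)] [np.float64(44.641404324530825), np.float64(43.77650054929027)]
dark [428.94684677 -61.73094922] [np.float64(-91.8394286583456), np.float64(176.77517807815386)] [np.float64(49.495162377043975), np.float64(49.17362466501219)]
ring [array([431.20756751, -30.82446532]), array([421.28196349, -95.4881336 ])] [393.77924436 -57.16008107]
322 168 [ 0.4063368  -0.26        0.29349537]
322 435 [ 0.40525097 -0.26       -0.04826148]
275 303 [ 0.35072398 -0.26        0.14142174]
322 300 [ 0.40584507 -0.26        0.13872595]
0.1 [ 0.409 -0.418] [ 0.347 -0.343] [ 0.449 -0.279] [ 0.422 -0.212]
0.2 [ 0.396 -0.358] [ 0.341 -0.292] [ 0.431 -0.236] [ 0.407 -0.177]
0.3 [ 0.383 -0.298] [ 0.335 -0.241] [ 0.413 -0.192] [ 0.393 -0.141]
0.4 [ 0.37  -0.238] [ 0.33 -0.19] [ 0.395 -0.149] [ 0.378 -0.106]
to (0.375, 0, 0.3) yaw 13.2 d 0.3649 -0.5386 -0.0784 spin 13.2 | t 0.1 p [ 0.143  -0.6078  0.2216] w 0.0869 [-87.  30.  82.  -0.  68. -10.] [-0.4  0.7 -0. ]
```

```bash
python3 - <<'E'
from h import *
def tri(a,b):
    C1,d1=ray('top',*a);C2,d2=ray('side',*b);A=np.c_[d1,-d2];k=np.linalg.lstsq(A,C2-C1,rcond=None)[0];P,Q=C1+k[0]*d1,C2+k[1]*d2
    print(a,b,((P+Q)/2).round(3),'gap',np.linalg.norm(P-Q).round(3))
tri((507,228),(322,175));tri((585,238),(322,215));tri((585,238),(322,175));tri((553,280),(280,303));tri((515,267),(322,430))
print(onz('top',515,267,0))
im=cv2.imread('pics/t0.png');cv2.imwrite('pics/tp.png',cv2.resize(im[190:310,440:600],None,fx=5,fy=5))
E
```

```text
(507, 228) (322, 175) [ 0.42  -0.207  0.274] gap 0.0
(585, 238) (322, 215) [ 0.39  -0.323  0.26 ] gap 0.001
(585, 238) (322, 175) [ 0.391 -0.303  0.295] gap 0.009
(553, 280) (280, 303) [ 0.345 -0.31   0.164] gap 0.005
(515, 267) (322, 430) [ 0.389 -0.322  0.008] gap 0.001
[ 0.38942183 -0.32484291  0.        ]
```

View pics/tp.png

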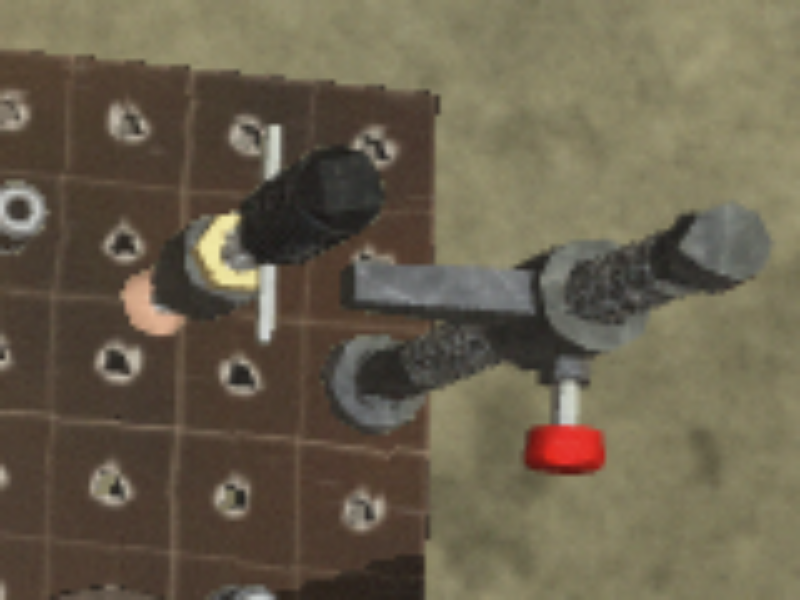

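The crop shows the post at about (0.39,-0.325), with its arm reaching toward +y to a hanging clamp screw near (0.42,-0.21), top about 0.29. I'll fold in at radius about 0.41 and z 0.34, which passes over it.

```bash
python3 - <<'E'
from h import *
for w in((.092,-.40,.34),(.264,-.314,.34),(.372,-.173,.34),(.43,-.063,.2),(.43,-.063,.064)): go(*w)
E
```

```text
to (0.092, -0.4, 0.34) yaw 13.2 d -0.0021 -0.2139 -0.1184 spin 0.0 | t 0.1 p [ 0.143  -0.6078  0.2216] w 0.0869 [-87.  30.  82.  -0.  68. -10.] [-0.4  0.7 -0. ]
to (0.264, -0.314, 0.34) yaw 13.2 d 0.1850 -0.2583 -0.1184 spin 0.0 | t 0.1 p [ 0.143  -0.6078  0.2216] w 0.0869 [-87.  30.  82.  -0.  68. -10.] [-0.4  0.7 -0. ]
to (0.372, -0.173, 0.34) yaw 13.2 d 0.3224 -0.3708 -0.1184 spin 0.0 | t 0.1 p [ 0.143  -0.6078  0.2216] w 0.0869 [-87.  30.  82.  -0.  68. -10.] [-0.4  0.7 -0. ]
to (0.43, -0.063, 0.2) yaw 13.2 d 0.4040 -0.4647 0.0216 spin 0.0 | t 0.1 p [ 0.143  -0.6078  0.2216] w 0.0869 [-87.  30.  82.  -0.  68. -10.] [-0.4  0.7 -0. ]
to (0.43, -0.063, 0.064) yaw 13.2 d 0.4040 -0.4647 0.1576 spin 0.0 | t 0.1 p [ 0.143  -0.6078  0.2216] w 0.0869 [-87.  30.  82.  -0.  68. -10.] [-0.4  0.7 -0. ]
```

Call:
servo_tool --moves "0 -0.03 -0.04 0 0.087; -0.001 -0.06 -0.07 0 0.087; -0.002 -0.1 -0.09 0 0.087; -0.002 -0.14 -0.105 0 0.087; -0.002 -0.175 -0.118 0 0.087; -0.002 -0.214 -0.118 0 0.087; -0.002 -0.214 -0.118 0 0.087"

```text
time: 0.68
position: [0.0919, -0.3929, 0.3404]
tool_rot: [0.993, 0.115, 0.0, -0.003]
ft_force: [-0.1, 0.3, 0.6]
grip_width: 0.0871
grip_force: 0.0
```

```bash
python3 - <<'E'
from h import *
for w in((.092,-.40,.34),(.264,-.314,.34),(.372,-.173,.34),(.43,-.063,.34),(.43,-.063,.12),(.43,-.063,.064)): go(*w)
E
```

```text
to (0.092, -0.4, 0.34) yaw 13.2 d -0.0015 0.0069 0.0004 spin 0.0 | t 0.7 p [ 0.0919 -0.3929  0.3404] w 0.0871 [-93.   4. 101.  -0.  75. -16.] [-0.1  0.3  0.6]
to (0.264, -0.314, 0.34) yaw 13.2 d 0.1856 -0.0374 0.0004 spin 0.0 | t 0.7 p [ 0.0919 -0.3929  0.3404] w 0.0871 [-93.   4. 101.  -0.  75. -16.] [-0.1  0.3  0.6]
to (0.372, -0.173, 0.34) yaw 13.2 d 0.3230 -0.1499 0.0004 spin 0.0 | t 0.7 p [ 0.0919 -0.3929  0.3404] w 0.0871 [-93.   4. 101.  -0.  75. -16.] [-0.1  0.3  0.6]
to (0.43, -0.063, 0.34) yaw 13.2 d 0.4047 -0.2437 0.0004 spin 0.0 | t 0.7 p [ 0.0919 -0.3929  0.3404] w 0.0871 [-93.   4. 101.  -0.  75. -16.] [-0.1  0.3  0.6]
to (0.43, -0.063, 0.12) yaw 13.2 d 0.4047 -0.2437 0.2204 spin 0.0 | t 0.7 p [ 0.0919 -0.3929  0.3404] w 0.0871 [-93.   4. 101.  -0.  75. -16.] [-0.1  0.3  0.6]
to (0.43, -0.063, 0.064) yaw 13.2 d 0.4047 -0.2437 0.2764 spin 0.0 | t 0.7 p [ 0.0919 -0.3929  0.3404] w 0.0871 [-93.   4. 101.  -0.  75. -16.] [-0.1  0.3  0.6]
```

Call:
servo_tool --moves "0.04 -0.007 0 0 0.087; 0.08 -0.015 0 0 0.087; 0.12 -0.023 0 0 0.087; 0.155 -0.03 0 0 0.087; 0.185 -0.04 0 0 0.087; 0.212 -0.062 0 0 0.087; 0.24 -0.085 0 0 0.087; 0.27 -0.107 0 0 0.087; 0.3 -0.13 0 0 0.087; 0.323 -0.15 0 0 0.087"

```text
time: 1.52
position: [0.3735, -0.1786, 0.3402]
tool_rot: [0.993, 0.115, 0.0, -0.0]
ft_force: [0.1, 0.1, 0.7]
grip_width: 0.0869
grip_force: 0.0
```

```bash
python3 - <<'E'
from h import *
for w in((.43,-.063,.34),(.43,-.063,.12),(.43,-.063,.064)): go(*w)
snap('side','s1.png')
E
```

```text
to (0.43, -0.063, 0.34) yaw 13.3 d 0.0815 -0.0995 0.0002 spin 0.0 | t 1.5 p [ 0.3735 -0.1786  0.3402] w 0.0869 [-41.   5. 100.   0.  75.  36.] [0.1 0.1 0.7]
to (0.43, -0.063, 0.12) yaw 13.3 d 0.0815 -0.0995 0.2202 spin 0.0 | t 1.5 p [ 0.3735 -0.1786  0.3402] w 0.0869 [-41.   5. 100.   0.  75.  36.] [0.1 0.1 0.7]
to (0.43, -0.063, 0.064) yaw 13.3 d 0.0815 -0.0995 0.2762 spin 0.0 | t 1.5 p [ 0.3735 -0.1786  0.3402] w 0.0869 [-41.   5. 100.   0.  75.  36.] [0.1 0.1 0.7]
```

View pics/s1.png

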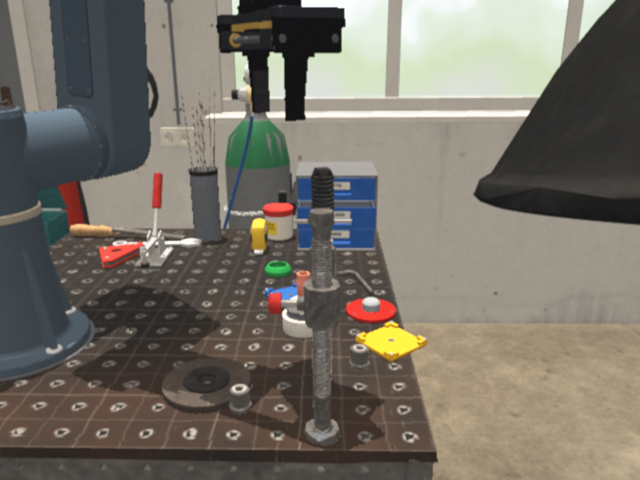

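The side view shows the gripper well above the clamp, with the path to the pile free.

Call:
servo_tool --moves "0.03 -0.03 0 0 0.087; 0.06 -0.06 0 0 0.087; 0.081 -0.09 0.02 0 0.087; 0.081 -0.1 0.055 0 0.087; 0.081 -0.1 0.095 0 0.087; 0.081 -0.1 0.135 0 0.087; 0.081 -0.1 0.175 0 0.06; 0.081 -0.1 0.2 0 0.06; 0.081 -0.1 0.205 0 0.06; 0.081 -0.1 0.205 0 0.06"

```text
time: 2.4
position: [0.4271, -0.0645, 0.134]
tool_rot: [0.993, 0.115, -0.002, -0.001]
ft_force: [-0.4, -0.1, 0.1]
grip_width: 0.068
grip_force: 0.0
```

```bash
python3 - <<'E'
from h import *
go(.43,-.063,.064)
a=snap('top','t2.png');b=snap('side','s2.png')
g=lambda im,x,y,w,h:cv2.resize(im[y:y+h,x:x+w],(480,560),interpolation=cv2.INTER_CUBIC)
cv2.imwrite('pics/c2.png',np.hstack([g(a,335,190,120,140)[:,:390],g(b,240,190,120,140)[:,:400]]))
E
```

```text
to (0.43, -0.063, 0.064) yaw 13.2 d 0.0032 -0.0007 0.0700 spin 0.0 | t 2.4 p [ 0.4271 -0.0645  0.134 ] w 0.0680 [-23.  25. 114.   0.  42.  53.] [-0.4 -0.1  0.1]
```

View pics/c2.png

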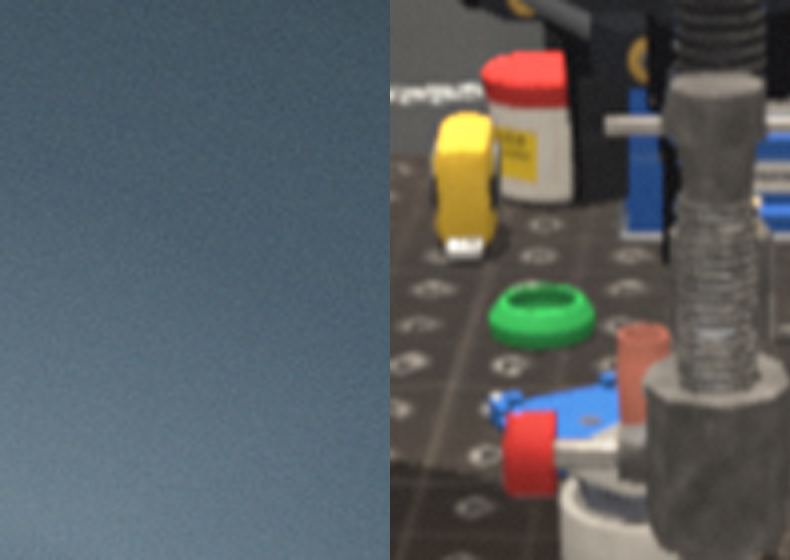

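The arm hides the pile from the top camera. The side view shows the cup standing untouched at about (303,272), left of the post.

```bash
python3 - <<'E'
from h import *
print(proj('side',(.429,-.0634,.092)),proj('side',(.429,.1765,.016)))
E
```

```text
(np.float64(304.3570632233307), np.float64(273.5499609577094)) (np.float64(277.50310900913973), np.float64(264.7817748104114))
```

Call:
servo_tool --moves "0.003 0 0.03 0 0.05; 0.003 0 0.055 0 0.05; 0.003 0 0.07 0 0.05; 0.003 0 0.07 0 0.05; 0.003 0 0.07 0 0.05"

```text
time: 2.92
position: [0.4322, -0.0646, 0.0666]
tool_rot: [0.993, 0.115, 0.001, 0.001]
ft_force: [-0.9, -1.0, 0.3]
grip_width: 0.05
grip_force: 0.0
```

Call:
servo_tool --moves "-0.001 0 0.001 0 0.03; -0.001 0 0.001 0 0.02; -0.001 0 0.001 0 0.015; -0.001 0 0.001 0 0.015; -0.001 0 0.001 0 0.015; -0.001 0 0.001 0 0.015; -0.001 0 0.001 0 0.015" --grip_force 12

```text
time: 3.5
position: [0.4304, -0.0644, 0.0648]
tool_rot: [0.993, 0.115, 0.0, 0.0]
ft_force: [0.1, -0.2, 3.1]
grip_width: 0.0205
grip_force: 12.0
```

```bash
python3 - <<'E'
from h import *
for w in((.43,-.064,.15),(.429,.1765,.15),(.429,.1765,.025)): go(*w)
E
```

```text
to (0.43, -0.064, 0.15) yaw 13.2 d -0.0003 -0.0004 -0.0852 spin 0.0 | t 3.5 p [ 0.4304 -0.0644  0.0648] w 0.0205 [-23.  33. 117.   0.  30.  53.] [ 0.1 -0.2  3.1]
to (0.429, 0.1765, 0.15) yaw 13.2 d 0.0537 -0.2348 -0.0852 spin 0.0 | t 3.5 p [ 0.4304 -0.0644  0.0648] w 0.0205 [-23.  33. 117.   0.  30.  53.] [ 0.1 -0.2  3.1]
to (0.429, 0.1765, 0.025) yaw 13.2 d 0.0537 -0.2348 0.0398 spin 0.0 | t 3.5 p [ 0.4304 -0.0644  0.0648] w 0.0205 [-23.  33. 117.   0.  30.  53.] [ 0.1 -0.2  3.1]
```

Call:
servo_tool --moves "0 0 -0.02 0 0.015; 0 0 -0.05 0 0.015; 0 0 -0.08 0 0.015; 0.01 -0.03 -0.085 0 0.015; 0.018 -0.068 -0.085 0 0.015; 0.026 -0.106 -0.085 0 0.015; 0.034 -0.144 -0.085 0 0.015; 0.042 -0.182 -0.085 0 0.015; 0.05 -0.215 -0.085 0 0.015; 0.054 -0.235 -0.085 0 0.015"

```text
time: 4.33
position: [0.4284, 0.1798, 0.1496]
tool_rot: [0.993, 0.116, 0.0, -0.0]
ft_force: [-0.1, -1.0, 0.1]
grip_width: 0.0206
grip_force: 12.0
```

Call:
servo_tool --moves "0 0 0 0 0.015;0 0 0 0 0.015"

```text
time: 4.5
position: [0.4284, 0.1776, 0.1493]
tool_rot: [0.993, 0.117, -0.0, 0.0]
ft_force: [-1.0, -0.0, -0.5]
grip_width: 0.0205
grip_force: 12.0
```

```bash
python3 - <<'E'
from h import *
go(.429,.1765,.025)
a=snap('top','t3.png');b=snap('side','s3.png')
g=lambda im,x,y,w,h:cv2.resize(im[y:y+h,x:x+w],(480,480),interpolation=cv2.INTER_CUBIC)
cv2.imwrite('pics/c3.png',np.hstack([g(a,320,200,120,120)[:,:390],g(b,220,180,120,120)[:,:400]]))
E
```

```text
to (0.429, 0.1765, 0.025) yaw 13.4 d 0.0003 0.0012 0.1243 spin 0.0 | t 4.5 p [0.4284 0.1776 0.1493] w 0.0205 [  9.  25. 109.  -0.  46.  85.] [-1.  -0.  -0.5]
```

View pics/c3.png

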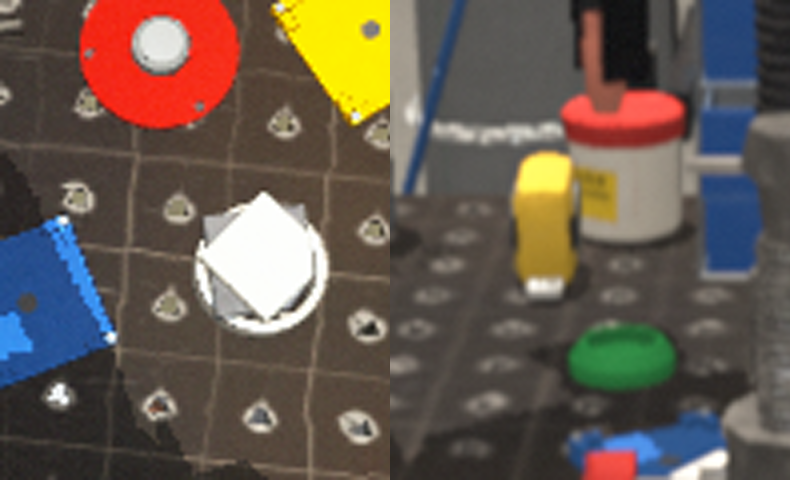

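The pink cup is held upright, with its foot at side pixel (274,207). The two plates and ring sit undisturbed at the pile.

```bash
python3 - <<'E'
from h import *
print(proj('side',(.4284,.1776,.131)))
def c(x,y,z): return onz('top',320+(x+.5)/4-.5,200+(y+.5)/4-.5,z)[:2]*1000
p=[c(264,192,.046),c(201,257,.046),c(264,322,.046),c(327,257,.046)];print(p,(p[0]+p[2])/2)
E
```

```text
(np.float64(275.34846139609846), np.float64(207.59325898912607))
[array([459.61001934, -67.72605219]), array([432.94612278, -32.26293356]), array([397.57187565, -56.42660227]), array([423.80548448, -91.79989539])] [428.5909475  -62.07632723]
```

Call:
servo_tool --moves "0 0.001 0.04 0 0.015; 0 0.001 0.075 0 0.015; 0 0.001 0.1 0 0.015; 0 0.001 0.115 0 0.015; 0 0.001 0.121 0 0.015; 0 0.001 0.123 0 0.015; 0 0.001 0.124 0 0.015; 0 0.001 0.124 0 0.015"

```text
time: 5.27
position: [0.43, 0.1755, 0.0262]
tool_rot: [0.993, 0.115, 0.001, -0.0]
ft_force: [-0.4, -0.2, -0.5]
grip_width: 0.0206
grip_force: 12.0
```

Call:
servo_tool --moves "0 0 0.001 0 0.015; 0 0 0.002 0 0.015; 0 0 0.003 0 0.015; 0 0 0.003 0 0.015;0 0 0.003 0 0.015"

```text
time: 5.68
position: [0.4296, 0.176, 0.0229]
tool_rot: [0.993, 0.115, 0.001, -0.0]
ft_force: [0.5, 0.0, 2.0]
grip_width: 0.0205
grip_force: 12.0
```

Call:
servo_tool --moves "0 0 0 0 0.025; 0 0 0 0 0.035; 0 0 0 0 0.04; 0 0 0 0 0.045; 0 0 -0.02 0 0.045; 0 0 -0.06 0 0.045; 0 0 -0.1 0 0.06; 0 0 -0.127 0 0.06; 0 0 -0.127 0 0.06"

```text
time: 6.43
position: [0.4326, 0.1766, 0.1543]
tool_rot: [0.993, 0.115, 0.006, -0.0]
ft_force: [0.1, 0.0, -0.4]
grip_width: 0.056
grip_force: 0.0
```

```bash
python3 - <<'E'
from h import *
go(.4285,-.0625,.15,35.6);go(.4285,-.0625,.039,35.6)
b=snap('side','s4.png')
im=cv2.resize(b[215:345,200:380],None,fx=4,fy=4,interpolation=cv2.INTER_CUBIC);cv2.imwrite('pics/c4.png',im)
E
```

```text
to (0.4285, -0.0625, 0.15) yaw 13.2 d -0.0588 0.2318 0.0043 spin -22.4 | t 6.4 p [0.4326 0.1766 0.1543] w 0.0560 [  8.  24. 109.   0.  46.  85.] [ 0.1  0.  -0.4]
to (0.4285, -0.0625, 0.039) yaw 13.2 d -0.0588 0.2318 0.1153 spin -22.4 | t 6.4 p [0.4326 0.1766 0.1543] w 0.0560 [  8.  24. 109.   0.  46.  85.] [ 0.1  0.  -0.4]
```

View pics/c4.png

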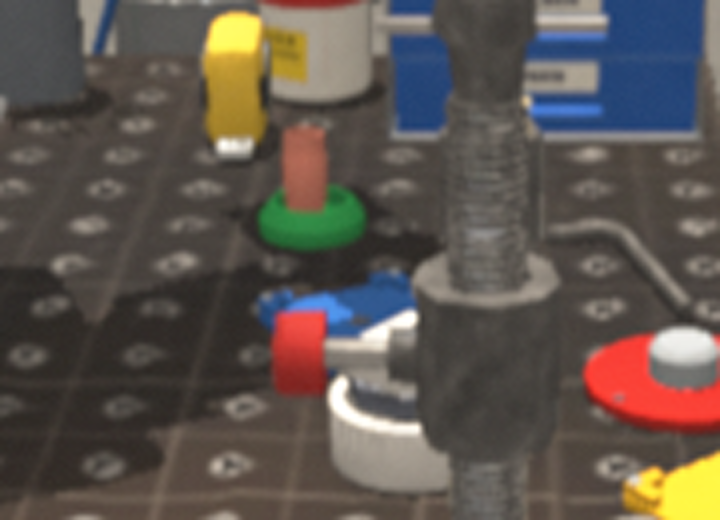

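The cup stands upright in the green holder at crop (305,170). Bright plate next.

Call:
servo_tool --moves "-0.01 0.04 0 -4 0.065; -0.02 0.08 0 -8 0.065; -0.03 0.12 0 -12 0.065; -0.04 0.16 0 -16 0.065; -0.05 0.198 0 -20 0.065; -0.058 0.23 0.01 -22.4 0.065; -0.059 0.232 0.045 -22.4 0.065; -0.059 0.232 0.075 -22.4 0.065; -0.059 0.232 0.09 -22.4 0.065; -0.059 0.232 0.09 -22.4 0.065"

```text
time: 7.32
position: [0.4214, -0.0627, 0.0558]
tool_rot: [0.952, 0.305, -0.004, -0.003]
ft_force: [-0.5, -0.1, 0.4]
grip_width: 0.0653
grip_force: 0.0
```

```bash
python3 - <<'E'
from h import *
go(.4285,-.0625,.039,35.6)
E
```

```text
to (0.4285, -0.0625, 0.039) yaw 35.5 d 0.0059 0.0039 0.0168 spin -0.1 | t 7.3 p [ 0.4214 -0.0627  0.0558] w 0.0653 [-24.  34. 118.  -0.  29.  31.] [-0.5 -0.1  0.4]
```

Call:
servo_tool --moves "0 0 0 0 0.065; 0 0 0 0 0.065"

```text
time: 7.48
position: [0.4246, -0.0633, 0.0595]
tool_rot: [0.952, 0.306, -0.0, -0.0]
ft_force: [0.2, -0.0, 0.6]
grip_width: 0.0651
grip_force: 0.0
```

```bash
python3 - <<'E'
from h import *
go(.4285,-.0625,.039,35.6)
E
```

```text
to (0.4285, -0.0625, 0.039) yaw 35.6 d 0.0036 0.0016 0.0205 spin 0.0 | t 7.5 p [ 0.4246 -0.0633  0.0595] w 0.0651 [-23.  34. 118.   0.  29.  31.] [ 0.2 -0.   0.6]
```

Call:
servo_tool --moves "0.003 0.001 0.01 0 0.06; 0.003 0.001 0.018 0 0.06; 0.003 0.001 0.0205 0 0.06; 0.003 0.001 0.0205 0 0.055; 0.003 0.001 0.0205 0 0.05; 0.003 0.001 0.0205 0 0.04; 0.003 0.001 0.0205 0 0.04; 0.003 0.001 0.0205 0 0.04; 0.003 0.001 0.0205 0 0.04; 0.003 0.001 0.0205 0 0.04" --grip_force 25

```text
time: 8.32
position: [0.4281, -0.0627, 0.0393]
tool_rot: [0.952, 0.306, 0.0, 0.0]
ft_force: [0.3, 0.0, 1.2]
grip_width: 0.0444
grip_force: 25.0
```

```bash
python3 - <<'E'
from h import *
for w in((.4285,-.0625,.09),(.429,.052,.07),(.429,.052,.012)): go(*w,12.6)
E
```

```text
to (0.4285, -0.0625, 0.09) yaw 35.6 d 0.0005 0.0001 -0.0507 spin 23.0 | t 8.3 p [ 0.4281 -0.0627  0.0393] w 0.0444 [-23.  36. 118.   0.  26.  31.] [0.3 0.  1.2]
to (0.429, 0.052, 0.07) yaw 35.6 d 0.0676 -0.0927 -0.0307 spin 23.0 | t 8.3 p [ 0.4281 -0.0627  0.0393] w 0.0444 [-23.  36. 118.   0.  26.  31.] [0.3 0.  1.2]
to (0.429, 0.052, 0.012) yaw 35.6 d 0.0676 -0.0927 0.0273 spin 23.0 | t 8.3 p [ 0.4281 -0.0627  0.0393] w 0.0444 [-23.  36. 118.   0.  26.  31.] [0.3 0.  1.2]
```

Call:
servo_tool --moves "0 0 -0.01 0 0.04; 0 0 -0.03 0 0.04; 0 0 -0.05 0 0.04; 0.02 -0.028 -0.05 6 0.04; 0.04 -0.056 -0.05 12 0.04; 0.06 -0.082 -0.05 18 0.04; 0.068 -0.093 -0.045 23 0.04; 0.068 -0.093 -0.03 23 0.04; 0.068 -0.093 -0.03 23 0.04; 0.068 -0.093 -0.03 23 0.04"

```text
time: 9.15
position: [0.4281, 0.0529, 0.0686]
tool_rot: [0.994, 0.11, -0.001, -0.0]
ft_force: [-0.2, -1.2, -1.0]
grip_width: 0.0446
grip_force: 25.0
```

```bash
python3 - <<'E'
from h import *
go(.429,.052,.010,12.6)
b=snap('side','s5.png')
im=cv2.resize(b[215:345,200:380],None,fx=4,fy=4,interpolation=cv2.INTER_CUBIC);cv2.imwrite('pics/c5.png',im)
E
```

```text
to (0.429, 0.052, 0.01) yaw 12.7 d 0.0007 0.0011 0.0586 spin 0.1 | t 9.2 p [0.4281 0.0529 0.0686] w 0.0446 [ -8.  33. 117.  -0.  31.  69.] [-0.2 -1.2 -1. ]
```

View pics/c5.png

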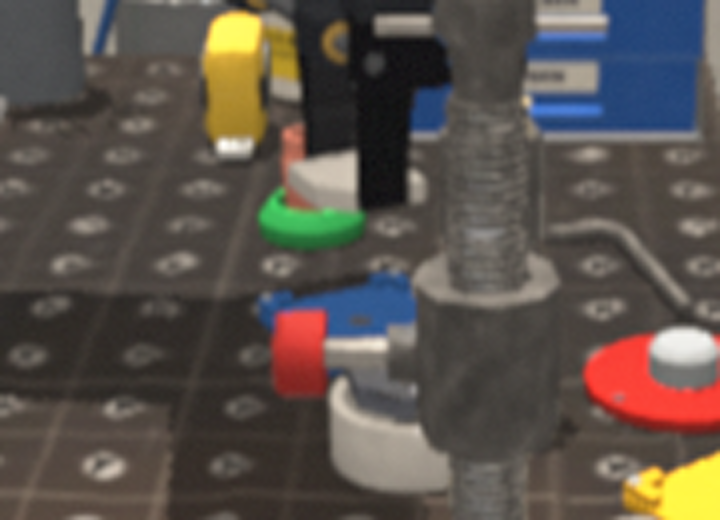

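The bright plate hangs level between the fingers above the blue nest, at crop (340,180).

Call:
servo_tool --moves "0.001 0.001 0.02 0 0.04; 0.001 0.001 0.038 0 0.04; 0.001 0.001 0.05 0 0.04; 0.001 0.001 0.055 0 0.04; 0.001 0.001 0.057 0 0.04; 0.001 0.001 0.058 0 0.04; 0.001 0.001 0.0585 0 0.04; 0.001 0.001 0.0585 0 0.04"

```text
time: 9.87
position: [0.4306, 0.0517, 0.0111]
tool_rot: [0.994, 0.11, 0.001, 0.0]
ft_force: [-0.6, -0.6, -1.2]
grip_width: 0.0447
grip_force: 25.0
```

Call:
servo_tool --moves "-0.001 0 0.001 0 0.04; -0.001 0 0.0015 0 0.04; -0.001 0 0.0015 0 0.04; -0.001 0 0.0015 0 0.05; -0.001 0 0.0015 0 0.055; -0.001 0 0.0015 0 0.06;  -0.001 0 0.0015 0 0.06; -0.001 0 -0.03 0 0.06; -0.001 0 -0.07 0 0.06; -0.001 0 -0.11 0 0.065"

```text
time: 10.7
position: [0.4279, 0.0518, 0.1207]
tool_rot: [0.994, 0.11, -0.002, -0.001]
ft_force: [-0.2, -0.9, -1.1]
grip_width: 0.0617
grip_force: 0.0
```

```bash
python3 - <<'E'
from h import *
go(.429,-.062,.12,-2.5);go(.429,-.062,.06,-2.5);go(.429,.2,.2)
E
```

```text
to (0.429, -0.062, 0.12) yaw 12.6 d -0.0237 0.1113 0.0007 spin 15.1 | t 10.7 p [0.4279 0.0518 0.1207] w 0.0617 [ -8.  26. 115.   0.  39.  69.] [-0.2 -0.9 -1.1]
to (0.429, -0.062, 0.06) yaw 12.6 d -0.0237 0.1113 0.0607 spin 15.1 | t 10.7 p [0.4279 0.0518 0.1207] w 0.0617 [ -8.  26. 115.   0.  39.  69.] [-0.2 -0.9 -1.1]
to (0.429, 0.2, 0.2) yaw 12.6 d 0.0335 -0.1444 -0.0793 spin 0.0 | t 10.7 p [0.4279 0.0518 0.1207] w 0.0617 [ -8.  26. 115.   0.  39.  69.] [-0.2 -0.9 -1.1]
```

Call:
servo_tool --moves "0.005 -0.035 -0.02 0 0.06; 0.008 -0.072 -0.04 0 0.06; 0.01 -0.11 -0.055 0 0.06; 0.01 -0.14 -0.07 0 0.06; 0.01 -0.17 -0.08 0 0.06; 0.01 -0.19 -0.08 0 0.06; 0.01 -0.19 -0.08 0 0.06"

```text
time: 11.28
position: [0.3966, 0.2424, 0.2015]
tool_rot: [0.994, 0.112, 0.001, -0.001]
ft_force: [0.0, -0.4, -0.4]
grip_width: 0.0598
grip_force: 0.0
```

```bash
python3 - <<'E'
from h import *
go(.429,-.062,.12,-2.5);go(.429,-.062,.06,-2.5)
b=snap('top','t6.png')
im=cv2.resize(b[225:305,300:420],None,fx=6,fy=6,interpolation=cv2.INTER_CUBIC);cv2.imwrite('pics/c6.png',im)
E
```

```text
to (0.429, -0.062, 0.12) yaw 12.9 d -0.0363 0.3040 0.0815 spin 15.4 | t 11.3 p [0.3966 0.2424 0.2015] w 0.0598 [ 18.  20. 106.   0.  54.  95.] [ 0.  -0.4 -0.4]
to (0.429, -0.062, 0.06) yaw 12.9 d -0.0363 0.3040 0.1415 spin 15.4 | t 11.3 p [0.3966 0.2424 0.2015] w 0.0598 [ 18.  20. 106.   0.  54.  95.] [ 0.  -0.4 -0.4]
```

View pics/c6.png

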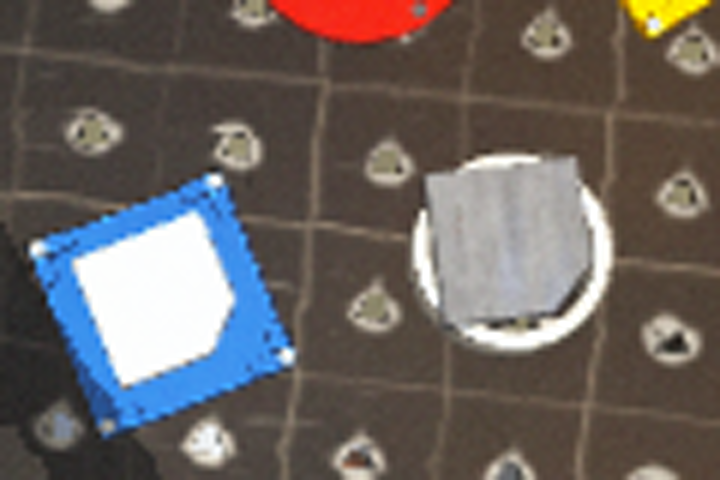

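The bright plate lies flat inside the blue nest's stops. The dark plate's corners are at crop (427,177), (576,158), (447,325), and the ring is centred at about (512,252).

```bash
python3 - <<'E'
from h import *
def c(x,y,z): return onz('top',300+(x+.5)/6-.5,225+(y+.5)/6-.5,z)[:2]*1000
a=[c(576,158,.036),c(427,177,.036),c(447,325,.036)];print('dark',(a[0]+a[2])/2,[np.degrees(np.arctan2(*(q-a[1])[::-1])) for q in(a[0],a[2])])
print('ring',c(512,252,.026))
E
```

```text
dark [428.34539383 -61.9769718 ] [np.float64(-91.35677492728846), np.float64(177.61437201479654)]
ring [426.20356363 -62.99007059]
```

Call:
servo_tool --moves "0 0.04 0.01 2 0.065; -0.005 0.08 0.02 4 0.065; -0.01 0.12 0.03 6 0.065; -0.015 0.16 0.04 8 0.065; -0.02 0.2 0.05 10 0.065; -0.026 0.24 0.06 12 0.065; -0.032 0.275 0.07 15.4 0.065; -0.036 0.304 0.08 15.4 0.065; -0.036 0.304 0.11 15.4 0.065; -0.036 0.304 0.14 15.4 0.065"

```text
time: 12.17
position: [0.4297, -0.0691, 0.0602]
tool_rot: [1.0, -0.027, 0.002, 0.001]
ft_force: [-0.2, 0.3, -1.0]
grip_width: 0.0651
grip_force: 0.0
```

Call:
servo_tool --moves "0 0 0 0 0.065; 0 0 0 0 0.065"

```text
time: 12.33
position: [0.4266, -0.0655, 0.0592]
tool_rot: [1.0, -0.025, -0.003, -0.001]
ft_force: [0.3, -0.3, 0.7]
grip_width: 0.065
grip_force: 0.0
```

```bash
python3 - <<'E'
from h import *
go(.429,-.062,.029,-2.5)
E
```

```text
to (0.429, -0.062, 0.029) yaw -2.9 d 0.0022 -0.0036 0.0302 spin -0.4 | t 12.3 p [ 0.4266 -0.0655  0.0592] w 0.0650 [-24.  34. 117.  -0.  30.  69.] [ 0.3 -0.3  0.7]
```

Call:
servo_tool --moves "0.001 -0.002 0.012 -0.8 0.065; 0.001 -0.002 0.022 -0.8 0.065; 0.001 -0.002 0.028 -0.8 0.06; 0.001 -0.002 0.03 -0.8 0.055; 0.001 -0.002 0.03 -0.8 0.05; 0.001 -0.002 0.03 -0.8 0.045; 0.001 -0.002 0.03 -0.8 0.045; 0.001 -0.002 0.03 -0.8 0.045; 0.001 -0.002 0.03 -0.8 0.045; 0.001 -0.002 0.03 -0.8 0.045" --grip_force 25

```text
time: 13.17
position: [0.4302, -0.0633, 0.0314]
tool_rot: [1.0, -0.017, 0.001, 0.0]
ft_force: [-0.4, 1.3, 6.1]
grip_width: 0.049
grip_force: 25.0
```

```bash
python3 - <<'E'
from h import *
for w in((.429,-.062,.09),(.50,-.10,.09),(.542,-.1437,.07),(.542,-.1437,.0105)): go(*w,23.8)
E
```

```text
to (0.429, -0.062, 0.09) yaw -2.0 d -0.0013 -0.0013 -0.0586 spin -25.8 | t 13.2 p [ 0.4302 -0.0633  0.0314] w 0.0490 [-23.  38. 118.   0.  25.  69.] [-0.4  1.3  6.1]
to (0.5, -0.1, 0.09) yaw -2.0 d 0.0710 0.0342 -0.0586 spin -25.8 | t 13.2 p [ 0.4302 -0.0633  0.0314] w 0.0490 [-23.  38. 118.   0.  25.  69.] [-0.4  1.3  6.1]
to (0.542, -0.1437, 0.07) yaw -2.0 d 0.1145 0.0765 -0.0386 spin -25.8 | t 13.2 p [ 0.4302 -0.0633  0.0314] w 0.0490 [-23.  38. 118.   0.  25.  69.] [-0.4  1.3  6.1]
to (0.542, -0.1437, 0.0105) yaw -2.0 d 0.1145 0.0765 0.0209 spin -25.8 | t 13.2 p [ 0.4302 -0.0633  0.0314] w 0.0490 [-23.  38. 118.   0.  25.  69.] [-0.4  1.3  6.1]
```

Call:
servo_tool --moves "0 0 -0.01 0 0.045; 0 0 -0.03 0 0.045; 0.01 0 -0.06 0 0.045; 0.04 0 -0.08 -6 0.045; 0.08 0 -0.08 -12 0.045; 0.1145 0.005 -0.08 -18 0.045; 0.1145 0.035 -0.08 -24 0.045; 0.1145 0.06 -0.07 -25.8 0.045; 0.1145 0.0765 -0.05 -25.8 0.045; 0.1145 0.0765 -0.04 -25.8 0.045"

```text
time: 14.0
position: [0.5416, -0.1468, 0.0692]
tool_rot: [0.979, 0.205, -0.0, 0.001]
ft_force: [-0.2, 0.5, -2.6]
grip_width: 0.0499
grip_force: 25.0
```

Call:
servo_tool --moves "0 0 0 0 0.045; 0 0 0 0 0.045"

```text
time: 14.17
position: [0.5403, -0.1426, 0.0697]
tool_rot: [0.978, 0.206, -0.001, -0.001]
ft_force: [-0.2, 0.1, -1.6]
grip_width: 0.0497
grip_force: 25.0
```

```bash
python3 - <<'E'
from h import *
go(.542,-.1437,.0115,23.8)
b=snap('side','s7.png')
im=cv2.resize(b[185:365,240:440],None,fx=3,fy=3,interpolation=cv2.INTER_CUBIC);cv2.imwrite('pics/c7.png',im)
E
```

```text
to (0.542, -0.1437, 0.0115) yaw 23.8 d 0.0012 0.0017 0.0582 spin 0.0 | t 14.2 p [ 0.5403 -0.1426  0.0697] w 0.0497 [-26.  38.  99.   0.  44.  40.] [-0.2  0.1 -1.6]
```

View pics/c7.png

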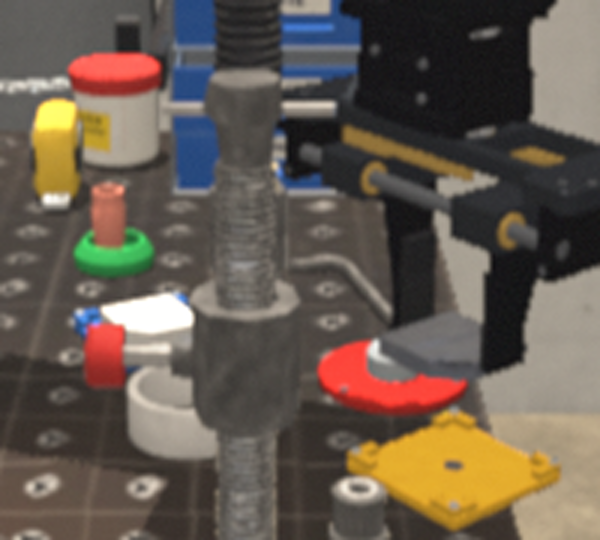

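The dark plate hangs level between the fingers over the yellow nest (crop 430,345), clear of the clamp.

Call:
servo_tool --moves "0.001 0.001 0.02 0 0.045; 0.001 0.001 0.038 0 0.045; 0.001 0.001 0.05 0 0.045; 0.001 0.001 0.054 0 0.045; 0.001 0.001 0.056 0 0.045; 0.001 0.001 0.057 0 0.045; 0.001 0.001 0.058 0 0.045; 0.001 0.001 0.058 0 0.045"

```text
time: 14.88
position: [0.5434, -0.1444, 0.0132]
tool_rot: [0.978, 0.206, 0.001, 0.0]
ft_force: [0.7, 0.3, -1.4]
grip_width: 0.0494
grip_force: 25.0
```

Call:
servo_tool --moves "-0.001 0 0.001 0 0.045; -0.001 0 0.002 0 0.045; -0.001 0 0.002 0 0.045; -0.001 0 0.002 0 0.045"

```text
time: 15.22
position: [0.5423, -0.1449, 0.0115]
tool_rot: [0.978, 0.206, 0.0, 0.0]
ft_force: [-1.5, 0.6, 5.4]
grip_width: 0.0495
grip_force: 25.0
```

Contact at 5 N, so I'll release and back out the way I came.

Call:
servo_tool --moves "0 0 0 0 0.052; 0 0 0 0 0.058; 0 0 0 0 0.064; 0 0 0 0 0.064; 0 0 -0.03 0 0.064; 0 0 -0.07 0 0.064; 0 0 -0.11 0 0.07; 0 -0.03 -0.12 -6 0.08; 0 -0.06 -0.12 -13 0.087; 0 -0.08 -0.12 -20 0.087"

```text
time: 16.05
position: [0.5087, -0.0699, 0.1317]
tool_rot: [0.927, 0.376, 0.0, 0.0]
ft_force: [-0.3, 0.6, -0.4]
grip_width: 0.082
grip_force: 0.0
```

```bash
python3 - <<'E'
from h import *
go(.426,-.063,.13,90);go(.40,.2,.2,90)
E
```

```text
to (0.426, -0.063, 0.13) yaw 44.2 d -0.0546 -0.0626 0.0017 spin -45.8 | t 16.1 p [ 0.5087 -0.0699  0.1317] w 0.0820 [-20.  29. 103.   0.  47.  25.] [-0.3  0.6 -0.4]
to (0.4, 0.2, 0.2) yaw 44.2 d 0.1100 -0.2694 -0.0683 spin -45.8 | t 16.1 p [ 0.5087 -0.0699  0.1317] w 0.0820 [-20.  29. 103.   0.  47.  25.] [-0.3  0.6 -0.4]
```

Call:
servo_tool --moves "0.012 -0.03 -0.02 -6 0.087; 0.025 -0.065 -0.04 -12 0.087; 0.04 -0.1 -0.06 -18 0.087; 0.055 -0.135 -0.068 -24 0.087; 0.07 -0.17 -0.068 -30 0.087; 0.085 -0.205 -0.068 -36 0.087; 0.1 -0.24 -0.068 -42 0.087; 0.11 -0.27 -0.068 -45.8 0.087; 0.11 -0.27 -0.068 -45.8 0.087; 0.11 -0.27 -0.068 -45.8 0.087"

```text
time: 16.88
position: [0.401, 0.2007, 0.1985]
tool_rot: [0.708, 0.706, -0.0, 0.0]
ft_force: [-0.4, -1.2, 1.1]
grip_width: 0.0873
grip_force: 0.0
```

```bash
python3 - <<'E'
from h import *
go(.426,-.063,.12,90)
b=snap('top','t8.png')
im=cv2.resize(b[175:300,295:445],None,fx=5,fy=4.8,interpolation=cv2.INTER_CUBIC);cv2.imwrite('pics/c8.png',im)
E
```

```text
to (0.426, -0.063, 0.12) yaw 89.8 d -0.2637 0.0258 0.0785 spin -0.2 | t 16.9 p [0.401  0.2007 0.1985] w 0.0873 [ 12.  19. 108.  -0.  53.  12.] [-0.4 -1.2  1.1]
```

View pics/c8.png

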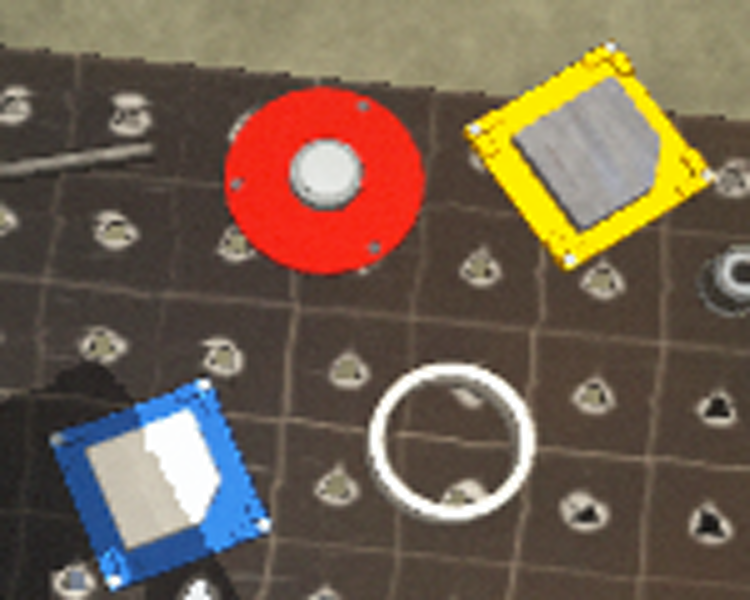

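The dark plate is flat in the yellow nest, and the bare ring is centred at crop (452,442). The spigot top is at (327,171).

```bash
python3 - <<'E'
from h import *
def c(x,y,z): return (onz('top',295+(x+.5)/5-.5,175+(y+.5)/4.8-.5,z)[:2]*1000).round(1)
print('ring',c(452,442,.026),c(452,440,.026),'spigot',c(327,171,.022),'red',c(325,180,.006))
E
```

```text
ring [426.  -63.1] [426.8 -63.3] spigot [547.3 -34.7] red [547.9 -35.3]
```

Call:
servo_tool --moves "-0.04 0.005 0.01 0 0.087; -0.08 0.01 0.02 0 0.087; -0.12 0.014 0.03 0 0.087; -0.16 0.018 0.04 0 0.087; -0.2 0.022 0.05 0 0.087; -0.24 0.026 0.06 0 0.087; -0.264 0.026 0.08 0 0.087; -0.264 0.026 0.12 0 0.087; -0.264 0.026 0.15 0 0.087; -0.264 0.026 0.15 0 0.087"

```text
time: 17.77
position: [0.4234, -0.066, 0.0438]
tool_rot: [0.711, 0.703, -0.002, -0.005]
ft_force: [-0.5, 1.1, -0.1]
grip_width: 0.087
grip_force: 0.0
```

Call:
servo_tool --moves "0 0 0 0 0.087; 0 0 0 0 0.087"

```text
time: 17.93
position: [0.4268, -0.0655, 0.0494]
tool_rot: [0.71, 0.704, 0.0, 0.001]
ft_force: [0.1, -0.7, 0.1]
grip_width: 0.0869
grip_force: 0.0
```

```bash
python3 - <<'E'
from h import *
go(.427,-.063,.006,90)
E
```

```text
to (0.427, -0.063, 0.006) yaw 89.6 d 0.0025 0.0002 0.0434 spin -0.4 | t 17.9 p [ 0.4268 -0.0655  0.0494] w 0.0869 [-24.  35. 118.  -0.  27. -23.] [ 0.1 -0.7  0.1]
```

Call:
servo_tool --moves "0.0015 0 0.015 0 0.087; 0.0015 0 0.03 0 0.087; 0.0015 0 0.038 0 0.087; 0.0015 0 0.041 0 0.08; 0.0015 0 0.041 0 0.072; 0.0015 0 0.041 0 0.066; 0.0015 0 0.041 0 0.055; 0.0015 0 0.041 0 0.055; 0.0015 0 0.041 0 0.055; 0.0015 0 0.041 0 0.055" --grip_force 40

```text
time: 18.77
position: [0.4268, -0.0632, 0.0083]
tool_rot: [0.709, 0.705, 0.0, 0.001]
ft_force: [-0.5, 1.1, 6.2]
grip_width: 0.063
grip_force: 40.0
```

Call:
servo_tool --moves "0 0 0 0 0.055; 0 0 0 0 0.055"

```text
time: 18.93
position: [0.4268, -0.0632, 0.0083]
tool_rot: [0.709, 0.705, 0.0, 0.001]
ft_force: [-0.0, 0.4, 5.7]
grip_width: 0.063
grip_force: 40.0
```

```bash
python3 - <<'E'
from h import *
go(.427,-.063,.07,90);go(.5475,-.035,.07,90)
E
```

```text
to (0.427, -0.063, 0.07) yaw 89.6 d 0.0002 0.0002 -0.0617 spin -0.4 | t 18.9 p [ 0.4268 -0.0632  0.0083] w 0.0630 [-23.  41. 118.   0.  21. -23.] [-0.   0.4  5.7]
to (0.5475, -0.035, 0.07) yaw 89.6 d 0.0290 0.1205 -0.0617 spin -0.4 | t 18.9 p [ 0.4268 -0.0632  0.0083] w 0.0630 [-23.  41. 118.   0.  21. -23.] [-0.   0.4  5.7]
```

Call:
servo_tool --moves "0 0 -0.01 0 0.055; 0 0 -0.03 0 0.055; 0 0 -0.055 0 0.055; 0.005 0.02 -0.062 0 0.055; 0.013 0.055 -0.062 0 0.055; 0.021 0.09 -0.062 0 0.055; 0.027 0.112 -0.062 0 0.055; 0.029 0.1205 -0.062 0 0.055; 0.029 0.1205 -0.062 0 0.055; 0.029 0.1205 -0.062 0 0.055"

```text
time: 19.77
position: [0.5451, -0.0345, 0.0689]
tool_rot: [0.709, 0.705, -0.001, -0.002]
ft_force: [-0.2, -0.3, -2.7]
grip_width: 0.0632
grip_force: 40.0
```

```bash
python3 - <<'E'
from h import *
go(.5475,-.035,.014,90)
b=snap('side','s9.png')
im=cv2.resize(b[205:345,300:440],None,fx=4,fy=4,interpolation=cv2.INTER_CUBIC);cv2.imwrite('pics/c9.png',im)
E
```

```text
to (0.5475, -0.035, 0.014) yaw 89.7 d -0.0005 0.0024 0.0549 spin -0.3 | t 19.8 p [ 0.5451 -0.0345  0.0689] w 0.0632 [-15.  37. 100.  -0.  42. -15.] [-0.2 -0.3 -2.7]
```

View pics/c9.png

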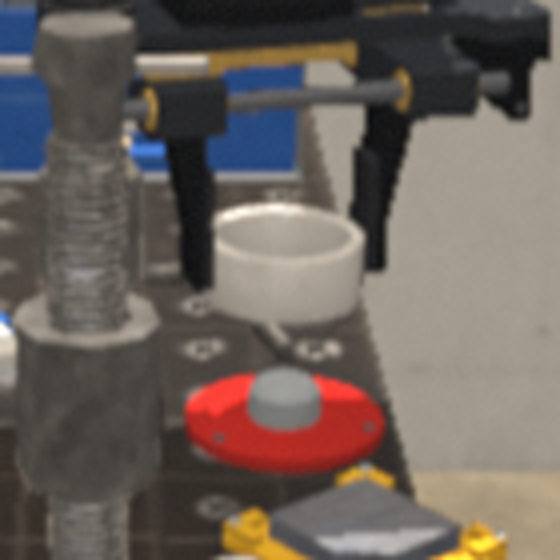

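The ring is held level at crop (288,265), in line with the spigot below at (285,400).

Call:
servo_tool --moves "0 0.001 0.015 0 0.055; 0 0.001 0.028 0 0.055; 0 0.001 0.036 0 0.055; 0 0.001 0.041 0 0.055; 0 0.001 0.045 0 0.055; 0 0.001 0.048 0 0.055; 0 0.001 0.051 0 0.055; 0 0.001 0.053 0 0.055; 0 0.001 0.053 0 0.055"

```text
time: 20.57
position: [0.548, -0.0349, 0.0164]
tool_rot: [0.709, 0.705, -0.0, -0.0]
ft_force: [-0.1, -0.1, -2.2]
grip_width: 0.0626
grip_force: 40.0
```

Call:
servo_tool --moves "0 0 0.001 0 0.055; 0 0 0.002 0 0.055; 0 0 0.002 0 0.055; 0 0 0.002 0 0.055"

```text
time: 20.9
position: [0.5481, -0.0349, 0.0146]
tool_rot: [0.709, 0.705, 0.0, 0.0]
ft_force: [-0.2, 0.5, -1.6]
grip_width: 0.0629
grip_force: 40.0
```

Call:
servo_tool --moves "0 0 0.0005 0 0.058; 0 0 0.0005 0 0.066; 0 0 0.0005 0 0.072; 0 0 0.0005 0 0.076; 0 0 0.0005 0 0.08; 0 0 0.0005 0 0.08; 0 0 -0.03 0 0.08; 0 0 -0.07 0 0.08; 0 0 -0.11 0 0.08; 0 0 -0.15 0 0.08"

```text
time: 21.73
position: [0.5474, -0.0348, 0.1658]
tool_rot: [0.709, 0.705, -0.0, -0.001]
ft_force: [0.6, -0.0, -0.5]
grip_width: 0.0802
grip_force: 0.0
```

Call:
servo_tool --moves "0.03 -0.02 0 0 0.08; 0.06 -0.04 0 0 0.08; 0.09 -0.06 0 0 0.08; 0.12 -0.08 0 0 0.08; 0.15 -0.1 0 0 0.08; 0.18 -0.12 0 0 0.08; 0.2 -0.14 0 0 0.08; 0.22 -0.16 0 0 0.08; 0.22 -0.16 0 0 0.08; 0.22 -0.16 0 0 0.08"

```text
time: 22.57
position: [0.3884, 0.1869, 0.1647]
tool_rot: [0.708, 0.706, -0.0, 0.0]
ft_force: [0.2, -0.7, -0.1]
grip_width: 0.0799
grip_force: 0.0
```

```bash
python3 - <<'E'
from h import *
go(.5475,-.035,.014,90)
a=snap('top','ta.png');b=snap('side','sa.png')
cv2.imwrite('pics/ca.png',np.hstack([cv2.resize(a[170:310,250:450],(500,350)),cv2.resize(b[225:365,240:440],(500,350))])[:,:][:, :1000].reshape(350,1000,3) if 0 else np.vstack([cv2.resize(a[170:310,250:450],(428,300)),cv2.resize(b[225:365,240:440],(428,300))]))
E
```

```text
to (0.5475, -0.035, 0.014) yaw 89.8 d -0.2213 0.1599 0.1507 spin -0.2 | t 22.6 p [0.3884 0.1869 0.1647] w 0.0799 [ 11.  21. 113.  -0.  46.  11.] [ 0.2 -0.7 -0.1]
```

View pics/ca.png

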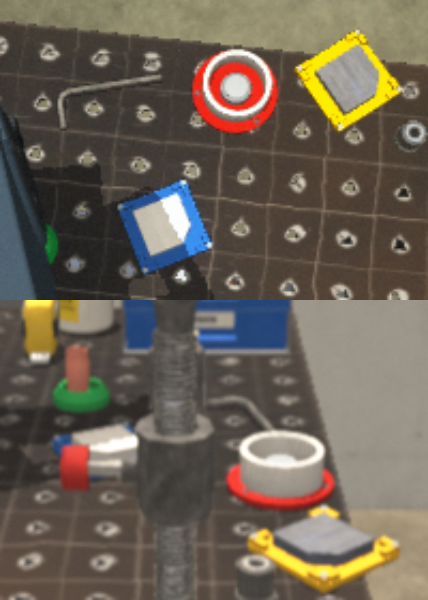

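The ring sits flat over the spigot, both plates lie in their nests, the cup is upright in the holder, and the hex key and tape measure are in place. The gripper is clear of everything, so I'm handing in.

```bash
python3 -c "
from h import *
print(job.hand_in())"
```

```text
the job is handed in; nothing more can be done
None
```

The job is handed in: the last pictures show the gas cup, both plates and the ring each on its own station and let go, with the hex key and tape measure where they were, after about 23 s of the 112 s allowed; the hand-in returned no verdict.

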